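Top up the fittings canister from the chute tray

TASK

Lift the blue tray of brass nuts out of its rest (only its carrying bar can be gripped there), set it level on the steel plate of the counting scale and let go; then take it again, best by its rear handle, and tip all five nuts through the orange funnel into the green canister. Put the empty tray back upright on the scale's plate, take the funnel off and stand it upright on the green pad of the tray's rest, then swing the yellow cover over and press it down until the catch snaps and holds it fully shut. Do not spill nuts, and leave the other things on the bench where they are.

Things in the scene. Friction and masses are not known exactly. Their poses are not given: they have to be found in the camera images.
- canister: Green square steel canister fixed to the bench, outside 84 x 84 mm, inside 74 x 74 mm, 110 mm high, on a 120 mm square base plate 6 mm thick. Origin: centre of its underside. Its cover is hinged on its +x side; a small spring catch stands on its -x side.
- cover (a joint): Yellow hinged cover of the canister, 91 x 88 mm, 8 mm thick, in rad: 0 is shut flat, it grows as the cover swings up and back (1.57 upright, 2.3 the stop). It stays where it is left. Lowered, it meets the spring catch at about 0.12; a push of some 10 N near its free edge snaps it past the catch to 0, where the catch holds it.
- cover_hinge (a point): Point on the cover's hinge line, 47 mm from the canister's centre and 110 mm above its underside. It turns with the cover: its y axis is the hinge line, the cover reaches 91 mm along its -x axis, and its z axis points out of the cover's outer face (up when shut).
- cover_press (a point): Where to press the cover: the middle of the black pad on its outer face, 73 mm from the hinge line.
- funnel: Orange funnel, 0.14 kg, sitting on the canister. Origin: centre of its lower (spout) end, z up. Spout 54 mm outside, 47 inside, 20 mm long; above it a round flange, 86 mm across, 5 mm thick, whose underside (20 mm above the origin) rests on the canister's rim; cone rim 124 mm across, 60 mm above the origin. It can stand on its spout on a flat surface. Black handle along its -x axis.
- funnel_handle (a point): Grip point of the funnel's handle, 105 mm out along the funnel's -x axis and 58 mm above its origin. The handle is a straight bar along the funnel's x axis, 16 mm wide, 16 mm high, reaching from 57 to 135 mm out.
- dock: Low fixed rest for the tray: a green-topped pad, 160 x 140 mm, its top (the surface to stand things on) 6 mm high; origin at the underside, 5 mm from the pad's centre. At its -x end two steel cheeks, 34 mm high, 78 to 130 mm from the origin, leave a 40 mm slot in which the tray's rear handle lies; fingers do not fit there.
- tray: Blue chute tray, 0.16 kg, on the rest with five brass nuts in it. Origin: centre of the underside of its pan; x points to its open pouring end, z up. Pan 120 mm long (x -60 to +60), 84 mm wide narrowing to 70 mm at the open end, walls 40 mm high, floor 4 mm thick, front third sloping up. Black rear handle along -x, black carrying bar across above the pan.
- tray_bail (a point): Middle of the carrying bar above the pan, 24 mm behind the tray's origin and 78 mm above its underside. The bar runs along the tray's y axis, 86 mm long, 14 mm wide (x), 12 mm high; steel uprights at its ends.
- tray_handle (a point): Grip point of the rear handle, 105 mm behind the tray's origin and 22 mm above its underside. The handle is a straight bar along the tray's x axis, 16 mm wide, 18 mm high, reaching from 60 to 132 mm behind the origin.
- tray_lip (a point): Middle of the pouring edge, 61 mm ahead of the tray's origin, 17 mm above its underside.
- scale: Grey counting scale fixed on the bench with a square steel plate, 190 x 190 mm, top 55 mm high. Its low display stands at its -x side. Origin: underside, under the plate's centre.
- scale_plate (a point): Centre of the top of the scale's plate.
- nut0_mid (a point): Centre of one of the five brass hex nuts, 20 mm across, 18 mm thick, 22 g.
- nut1_mid (a point): Centre of one of the five brass hex nuts, 20 mm across, 18 mm thick, 22 g.
- nut2_mid (a point): Centre of one of the five brass hex nuts, 20 mm across, 18 mm thick, 22 g.
- nut3_mid (a point): Centre of one of the five brass hex nuts, 20 mm across, 18 mm thick, 22 g.
- nut4_mid (a point): Centre of one of the five brass hex nuts, 20 mm across, 18 mm thick, 22 g.
- carton_a: Bystander: cardboard carton, 90 x 120 x 50 mm. Origin: centre of its underside. To be left where it is.
- carton_b: Bystander: cardboard carton, 80 x 100 x 45 mm. Origin: centre of its underside. To be left where it is.
- gasket: Bystander: flat green ring, 84 mm across, 8 mm thick. Origin: centre of its underside. To be left where it is.
- driver: Bystander: screwdriver, 150 mm long, lying along its x axis. Origin: near its middle. To be left where it is.
- coupling: Bystander: red pipe collar, 52 mm across, 35 mm high. Origin: centre of its underside. To be left where it is.
- meter: Bystander: black panel meter, 50 x 80 x 60 mm. Origin: centre of its underside. To be left where it is.
There are look-alikes about, which are no part of the job. What is meant by the funnel is not pink, and is the larger of those in its own colour.

How it is judged:
On the way, in this order (a step that is already met when the one before it is completed fails the run):
1. the tray stands level on the scale's plate, let go, with all five nuts in it (horizontal distance between tray and scale_plate below 0.075 m and z of tray in the frame of scale_plate below 0.006 m and angle between tray's own z axis and vertical below 0.12 rad and contact force between tray and the arm below 0.1 N and contact force between tray and the fingers below 0.1 N and linear speed of tray below 0.02 m/s and distance between each of nut0_mid, nut1_mid, nut2_mid, nut3_mid, nut4_mid and tray below 0.085 m), for 0.2 s.
2. the tray is tipped with its pouring edge over the funnel (angle between tray's own z axis and vertical above 0.4 rad and horizontal distance between tray_lip and canister below 0.07 m and horizontal distance between funnel and canister below 0.03 m and z of funnel in the frame of canister below 0.105 m and angle between funnel's own z axis and vertical below 0.2 rad).
3. all five nuts are in the canister while the funnel still sits on it (z of each of nut0_mid, nut1_mid, nut2_mid, nut3_mid, nut4_mid in the frame of canister below 0.085 m and horizontal distance between each of nut0_mid, nut1_mid, nut2_mid, nut3_mid, nut4_mid and canister below 0.05 m and horizontal distance between funnel and canister below 0.03 m and z of funnel in the frame of canister below 0.105 m and angle between funnel's own z axis and vertical below 0.2 rad), for 0.1 s.
At the end, for the whole second after the job is handed in: All five nuts in the canister; cover shut past its catch (under 0.035 rad); tray upright on the scale, released, at rest, within 75 mm of the plate's centre; funnel upright (within 0.15 rad) at rest on the pad of the tray's rest, within 60 mm of the rest's origin (z of each of nut0_mid, nut1_mid, nut2_mid, nut3_mid, nut4_mid in the frame of canister below 0.085 m and horizontal distance between each of nut0_mid, nut1_mid, nut2_mid, nut3_mid, nut4_mid and canister below 0.05 m and horizontal distance between tray and scale_plate below 0.075 m and z of tray in the frame of scale_plate below 0.006 m and angle between tray's own z axis and vertical below 0.12 rad and contact force between tray and the arm below 0.1 N and contact force between tray and the fingers below 0.1 N and linear speed of each of tray, funnel below 0.02 m/s and value of joint cover below 0.035 rad and horizontal distance between funnel and dock below 0.06 m and z of funnel in the frame of dock below 0.014 m and angle between funnel's own z axis and vertical below 0.15 rad); the robot touches nothing.
It fails at once if a bystander is moved more than 40 mm (distance of any of carton_a, carton_b, gasket, driver, coupling, meter from where it was at the start of the episode above 0.04 m).
It fails at once if a nut falls onto the bench ((height (world z) of nut0_mid below 0.03 m and horizontal distance between nut0_mid and canister above 0.06 m and distance between nut0_mid and tray above 0.12 m) or (height (world z) of nut1_mid below 0.03 m and horizontal distance between nut1_mid and canister above 0.06 m and distance between nut1_mid and tray above 0.12 m) or (height (world z) of nut2_mid below 0.03 m and horizontal distance between nut2_mid and canister above 0.06 m and distance between nut2_mid and tray above 0.12 m) or (height (world z) of nut3_mid below 0.03 m and horizontal distance between nut3_mid and canister above 0.06 m and distance between nut3_mid and tray above 0.12 m) or (height (world z) of nut4_mid below 0.03 m and horizontal distance between nut4_mid and canister above 0.06 m and distance between nut4_mid and tray above 0.12 m)).
It also fails if it takes over 72 s, if anything falls off the work surface, if the arm or the gripper's body presses on something with over 40 N, if the wrist force passes 120 N, or if a joint passes its speed limit or range.

ROBOT

A 6-joint arm with a two-finger parallel gripper is mounted at the origin on the work surface. World frame = base frame: x ahead of the robot, y to its left, z up, the work surface at z = 0. Lengths are in m, angles in rad, forces in N, time in s.
With the tool pointing down it reaches from about 0.25 to 0.775 m from the base axis. Payload 8.9 kg.
Tool frame: the origin (TCP) lies on the front face of the gripper's body, between the roots of the fingers; the fingertips stand 73 mm ahead of it and the grasp point (between the pads) lies 54 mm ahead of it; z points along the fingers, y is the line along which they close (so a half turn about z gives the same grasp; the last joint's range is limited). The gripper opens to 85 mm and grips with 20 to 120 N. Pads are 22 mm wide; open, the fingers measure 114 mm over their backs; the gripper's body (76 mm by 85 mm) begins 54 mm behind the grasp point. The pads swing forward as they close: fully open they stand 13 mm farther back than shut.
Start: joints at [1.179, 0.291, -0.153, 1.127, 0, 1.431], TCP at [0.131, 0.508, 0.304] pointing down, gripper open.
Joint ranges: [-2.52, 2.52], [-0.91, 1.74], [-1.3, 1.37], [-1.96, 2.02], [-1.52, 1.47], [-3.14, 3.14]. Speed limits (rad/s): [2.22, 2.22, 2.79, 3.14, 3.14, 3.14].

INTERFACE

Orientations are given as a unit quaternion [w, x, y, z].
In Python, from station import move_ptp, movel, move_joints, gripper_to, dwell, inverse_kinematics, get_obs, snapshot, PlanningError, job_done gives the robot as it stands. Calls block until the motion is done:
- move_ptp(position, orientation): joint-space move of the TCP to a pose.
- movel(position, speed=0.15, rot=None): straight line of the TCP; rot=None keeps the orientation; speed is the mean speed in m/s.
- move_joints(angles): joint-space move.
- gripper_to(opening, squeeze=None): finger opening in m; squeeze is the grip in N (None keeps the last); returns when the fingers have stopped.
- dwell(seconds).
- inverse_kinematics(position, orientation): joint angles nearest the present ones, or None.
- get_obs(): the state.
- snapshot(name): name is "side" or "top" or "wrist"; returns a dict with "frame" (480x640x3 uint8, blue, green, red), "depth" (480x640 float32, m along the optical axis (not along the pixel's ray), 0 where there is no reading), "camera_matrix" (3x3 intrinsics, pixels), "k1" (the pictures are not rectified: a ray, as slopes to the right and down, at radius r is drawn at 1 + k1 r^2 times it, then the intrinsics apply), "xyz" and "attitude" of the camera in the world. Camera axes: x right, y down, z forward; pixel columns grow to the right and rows downward; lengths in m; the calibration is good to about 2 mm. A picture is of the moment at which its call begins.
A pose or a line that the arm cannot do raises PlanningError and nothing moves.
- job_done(): hands the job in; it is judged then, once.
The state is a dict: "time": time; "joints": joint angles; "qvel": joint speeds; "effort": joint torques, N m; "ee_pos": TCP position; "eef_rot": TCP orientation; "force": force on the tool from outside, world axes, zero at the start; "wrist_torque": the same for the moment, N m; "opening": finger opening in m; "grip_force": force on a finger pad.
Only numpy, scipy, OpenCV 4.12 (cv2) and the standard library are available. Lean on these libraries where they do the work, as an engineer would, in place of code of your own. Each camera call takes 0.05 s, during which the arm holds its last target. There are 200 camera calls.

## Working session

There is one attempt and no reset: what is moved stays moved. The work goes in short steps, each a Python script; the robot and the scene stay as the last script left them, time stands still between calls to the robot, and variables do not carry over. Pictures are saved under pics/ and viewed, at most 14 in all, crops included, and the job is handed in when it is done.

```bash
ls; mkdir -p pics
cat > h.py <<'E'
import numpy as np, cv2
from station import *
from scipy.spatial.transform import Rotation as R
def rot(q): return R.from_quat([q[1],q[2],q[3],q[0]])
def cloud(s):
    K=np.array(s["camera_matrix"]);d=s["depth"]
    h,w=d.shape;u,v=np.meshgrid(np.arange(w),np.arange(h))
    p=np.stack([u,v],-1).reshape(-1,1,2).astype(np.float64)
    n=cv2.undistortPoints(p,K,np.array([s["k1"],0,0,0,0.])).reshape(h,w,2)
    c=np.dstack([n*d[...,None],d])
    a=np.array(s["attitude"]);r=rot(a) if a.size==4 else R.from_matrix(a)
    P=r.apply(c.reshape(-1,3)).reshape(h,w,3)+np.array(s["xyz"])
    P[d<=0]=np.nan
    return P
E
python3 - <<'E'
from h import *
import pickle
for n in("top","side"):
    s=snapshot(n);cv2.imwrite(f"pics/{n}0.png",s["frame"]);pickle.dump(s,open(n+"0.pkl","wb"));print(n,s["xyz"],s["attitude"],s["k1"],s["camera_matrix"])
print(get_obs())
E
```

```text
pics
top [0.27780164 0.01693537 1.26357009] [ 0.04155036 -0.70138098  0.70930346 -0.05680563] -0.029528378005366507 [[548.02783982   0.         319.48923575]
 [  0.         548.02783982 228.0812452 ]
 [  0.           0.           1.        ]]
side [ 0.32272104 -0.76143652  0.81834005] [-0.40310562  0.91206148 -0.06366215  0.03996067] 0.018363923690200103 [[499.48648468   0.         321.09711538]
 [  0.         499.48648468 240.11408567]
 [  0.           0.           1.        ]]
{'time': 0.1, 'joints': array([ 1.17870434e+00,  2.91216191e-01, -1.54057260e-01,  1.12668257e+00,
        2.68631668e-05,  1.43146274e+00]), 'qvel': array([-1.86668326e-04, -2.05613406e-03,  2.74633076e-03,  1.09358390e-03,
       -5.64996693e-05, -3.16206452e-05]), 'effort': array([ 1.44621783e-03, -5.37975669e+01,  3.31919003e+01,  9.30662092e-03,
       -1.74275074e-04,  1.62186603e-05]), 'ee_pos': array([0.13117887, 0.50803261, 0.30339131]), 'eef_rot': array([-1.65225792e-04,  1.26043040e-01,  9.92024604e-01, -5.55968460e-04]), 'force': array([-0.63034101, -0.43882477, -0.12391254]), 'wrist_torque': array([-0.0399107 ,  0.0017209 ,  0.01930328]), 'grip_force': 0.0, 'opening': 0.08542114578599544}
```

View pics/top0.png

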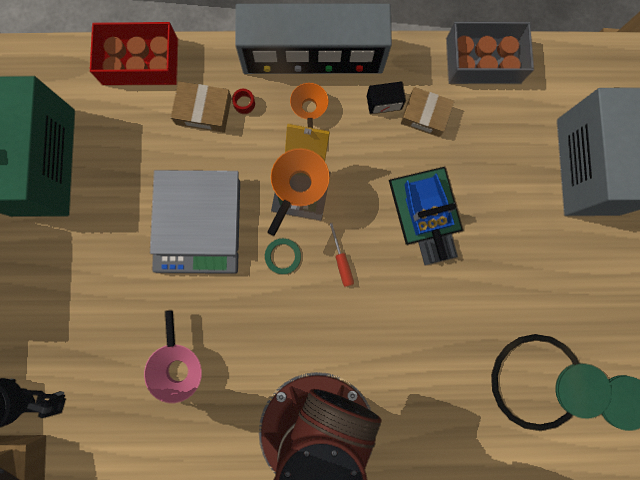

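View pics/side0.png

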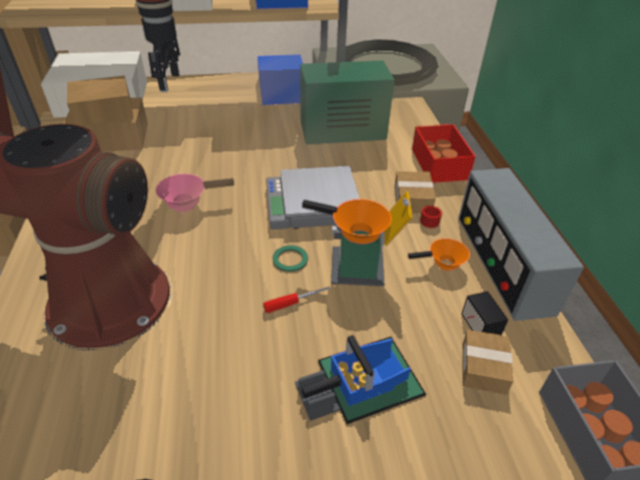

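Top view: candidates for the funnel are the pink one at (173,373), the small orange one at (309,101), and the large orange one on the canister at (300,177). I choose (300,177). The tray is on the dock at (432,208), the scale is at (196,215), and the cover is standing up at (307,138).

```bash
cat > m.py <<'E'
from h import *
import pickle
out={}
for n in("top","side"):
    s=pickle.load(open(n+"0.pkl","rb"));P=cloud(s);hsv=cv2.cvtColor(s["frame"],cv2.COLOR_BGR2HSV);H,S,V=[hsv[...,i].astype(int) for i in range(3)]
    out[n]=(P,H,S,V,s)
    X,Y,Z=P[...,0],P[...,1],P[...,2]
    def box(x0,x1,y0,y1,z0,z1): return (X>x0)&(X<x1)&(Y>y0)&(Y<y1)&(Z>z0)&(Z<z1)
    def rect(m,l):
        if m.sum()<10: print(n,l,"few",m.sum());return
        p=P[m];r=cv2.minAreaRect(p[:,:2].astype(np.float32));print(n,l,m.sum(),"c",np.round(r[0],4),"size",np.round(r[1],4),"ang",round(r[2],1),"z med",np.round(np.percentile(p[:,2],[5,50,95]),4))
    orange=(H>5)&(H<20)&(S>180)&(V>90)
    blue=(H>100)&(H<125)&(S>120)
    yel=(H>20)&(H<32)&(S>150)
    m=orange&box(.3,.7,-.1,.2,.1,.2)
    rect(m,"funnel");
    rect(m&(Z>np.nanpercentile(Z[m],99)-.006),"rim")
    blk=(V<70)
    rect(blk&box(.25,.6,-.05,.2,.12,.2),"fhandle")
    rect(blue&box(.3,.7,-.5,-.1,.005,.1),"tray blue")
    rect(blue&box(.3,.7,-.5,-.1,.042,.06),"tray walls")
    rect(box(.3,.7,-.5,-.1,.072,.12),"bail")
    rect(blk&box(.25,.7,-.5,-.1,.028,.05),"thandle")
    g=(H>40)&(H<90)&(S>60)
    rect(g&box(.3,.7,-.5,-.1,.002,.012),"pad")
    rect((S<60)&box(.25,.7,-.5,-.1,.03,.038),"cheeks")
    rect((S<60)&box(.3,.7,.1,.5,.048,.062),"plate")
    rect(yel&box(.3,.8,-.1,.2,.03,.3),"cover")
    rect((~orange)&box(.35,.65,-.05,.2,.0035,.012)&(S<90),"cbase")
    rect(g&box(.3,.65,-.08,.15,.02,.115),"canbody")
    rect(box(.25,.6,-.1,.25,.003,.05)&g,"gasket")
E
python3 m.py
python3 - <<'E'
import cv2
a=cv2.imread('pics/top0.png')[80:290,230:480]
cv2.imwrite('pics/crop1.png',cv2.resize(a,None,fx=2.8,fy=2.8,interpolation=cv2.INTER_CUBIC))
E
```

```text
top funnel 2395 c [0.5585 0.0313] size [0.1534 0.121 ] ang 0.6 z med [0.1138 0.1362 0.1509]
top rim 38 c [0.6283 0.0256] size [0.0624 0.0171] ang 85.8 z med [0.169  0.1766 0.1876]
top fhandle 292 c [0.4564 0.0752] size [0.0161 0.0763] ang 62.8 z med [0.1511 0.1547 0.1578]
top tray blue 1559 c [ 0.5091 -0.2639] size [0.1335 0.0949] ang 12.4 z med [0.0073 0.0174 0.0472]
top tray walls 234 c [ 0.5035 -0.2595] size [0.1224 0.0852] ang 13.4 z med [0.0425 0.0452 0.0497]
top bail 268 c [ 0.4793 -0.2658] size [0.0148 0.0873] ang 13.9 z med [0.0828 0.0889 0.093 ]
top thandle 458 c [ 0.5364 -0.2681] size [0.3318 0.079 ] ang 3.7 z med [0.0294 0.035  0.0413]
top pad 1263 c [ 0.5074 -0.2613] size [0.1548 0.1333] ang 13.0 z med [0.0027 0.0058 0.0097]
top cheeks 308 c [ 0.5356 -0.2664] size [0.3283 0.0586] ang 8.1 z med [0.0307 0.0343 0.0373]
top plate 7146 c [0.5457 0.2687] size [0.1912 0.3083] ang 89.1 z med [0.0505 0.0543 0.0581]
top cover 162 c [0.6161 0.0171] size [0.087  0.0417] ang 78.2 z med [0.1338 0.1807 0.1908]
top cbase 620 c [0.4646 0.0676] size [0.2278 0.2264] ang 5.0 z med [0.0038 0.
[... 813 characters left out ...]
96 0.0562] ang 16.5 z med [0.0286 0.0341 0.0367]
side pad 1501 c [ 0.5081 -0.2624] size [0.1541 0.1334] ang 12.7 z med [0.0027 0.0047 0.0072]
side cheeks 557 c [ 0.5376 -0.2639] size [0.3258 0.0593] ang 9.8 z med [0.0304 0.0336 0.0366]
side plate 2751 c [0.5467 0.2672] size [0.3059 0.1963] ang 0.0 z med [0.0497 0.0523 0.0548]
side cover 577 c [0.6157 0.014 ] size [0.0892 0.045 ] ang 77.3 z med [0.1199 0.1577 0.1868]
side cbase 682 c [0.4817 0.0638] size [0.2278 0.2591] ang 89.2 z med [0.0036 0.0052 0.011 ]
side canbody 1149 c [0.5422 0.0271] size [0.0848 0.0823] ang 79.1 z med [0.025  0.0675 0.1058]
side gasket 1025 c [0.4385 0.0846] size [0.1657 0.3392] ang 45.0 z med [0.0041 0.0195 0.0456]
```

View pics/crop1.png

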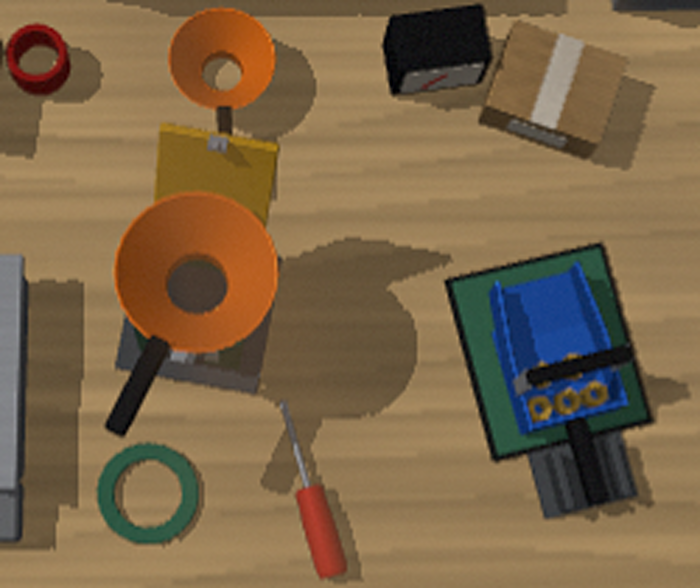

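The crop confirms the choice: the large orange funnel sits on the canister, with its handle to the lower left. The small orange one stands behind the cover. Next I refine the fits and check that the planned poses are reachable.

```bash
cat >> h.py <<'E'
from math import *
def RT(yaw,th=0): return R.from_euler('ZY',[yaw,th])
def q4(r): x,y,z,w=r.as_quat(); return [w,x,y,z]
def toolrot(z,y):
    z=np.array(z,float);z/=np.linalg.norm(z);y=np.array(y,float);y-=z*(y@z);y/=np.linalg.norm(y)
    return R.from_matrix(np.c_[np.cross(y,z),y,z])
G=0.054
BAIL=(np.array([-.024,0,.078]),lambda f:toolrot([0,0,-1],[f,0,0]))
A=radians(20)
HAND=(np.array([-.105,0,.022])+.005*np.array([-sin(A),0,cos(A)]),lambda f:toolrot([sin(A),0,-cos(A)],[0,f,0]))
FUN=(np.array([-.105,0,.058]),lambda f:toolrot([0,0,-1],[0,f,0]))
def tcp(o,yaw,th,grip,f,back=0):
    "TCP pose that holds an object (origin o, yaw, pitch th) by grip"
    T=RT(yaw,th);p,fr=grip;r=T*fr(f)
    return np.array(o)+T.apply(p)-r.apply([0,0,G+back]), q4(r)
E
cat > m2.py <<'E'
exec(open('m.py').read().replace('rect(m,"funnel")','0').split('def rect')[0].replace('for n in("top","side"):','for n in []:'))
from scipy.optimize import least_squares
for n in("top","side"):
    s=pickle.load(open(n+"0.pkl","rb"));P=cloud(s);hsv=cv2.cvtColor(s["frame"],cv2.COLOR_BGR2HSV);H,S,V=[hsv[...,i].astype(int) for i in range(3)]
    X,Y,Z=P[...,0],P[...,1],P[...,2]
    m=(Z>.049)&(Z<.062)&(X>.35)&(X<.75)&(Y>.13)&(Y<.42)&(S<70)
    k,l,st,c=cv2.connectedComponentsWithStats(m.astype(np.uint8));b=1+np.argmax(st[1:,4]);p=P[l==b]
    r=cv2.minAreaRect(p[:,:2].astype(np.float32));print(n,"plate",r,np.median(p[:,2]))
    m=(X>.3)&(X<.5)&(Y>.17)&(Y<.36)&(Z>.015)
    print(n,"display",[ (round(x0,2),np.round(np.nanpercentile(Z[m&(X>x0)&(X<x0+.01)],[50,98]),3)) for x0 in np.arange(.40,.48,.01) if (m&(X>x0)&(X<x0+.01)).sum()>20])
    o=(H>5)&(H<20)&(S>180)&(V>90)
    m=o&(Z>.1)&(Z<.165)&(np.hypot(X-.545,Y-.03)<.075)
    p=P[m]; ang=np.arctan2(p[:,1]-.029,p[:,0]-.545);rr=np.hypot(p[:,1]-.029,p[:,0]-.545)
    bi=np.digitize(ang,np.linspace(-pi,pi,37));e=np.array([p[bi==i][np.argsort(rr[bi==i])[-3:]].mean(0) for i in range(1,37) if (bi==i).sum()>5])
    f=least_squares(lambda q:np.hypot(e[:,0]-q[0],e[:,1]-q[1])-q[2],[.545,.03,.06],loss='soft_l1',f_scale=.001);print(n,"funnel",f.x,np.median(e[:,2]))
    g=(X>.63)&(X<.78)&(Y>-.04)&(Y<.08)&(Z>.015)&(Z<.12);p=P[g];print(n,"small funnel",p.min(0),p.max(0))
    g=(X>.57)&(X<.66)&(Y>-.04)&(Y<.08)&(Z>.1)&(H>20)&(H<32)&(S>120);p=P[g];
    lo=p[:,2].max();tp=p[p[:,2]>lo-.012];print(n,"cover top",tp.mean(0),np.linalg.svd(p-p.mean(0))[2][2],p.mean(0))
E
sed -i '1d' m2.py; sed -i '1i from h import *\nimport pickle' m2.py; python3 m2.py
python3 - <<'E'
from h import *
def chk(l,*a):
    for f in(1,-1):
        p,q=tcp(*a,f);j=inverse_kinematics(p,q);print(l,f,np.round(p,3),None if j is None else np.round(j,2))
TY=.243
chk("bail",[.5038,-.261,.006],TY,0,BAIL)
for y in(0,.3,.6): chk(f"scale bail {y}",[.55,.268,.057],y,0,BAIL);chk(f"scale hand {y}",[.55,.268,.055],y,0,HAND)
C=np.array([.543,.028])
for y in(-.3,0,.3,.6):
  for th in(.3,1.1,1.4):
    T=RT(y,th);lip=np.array([*C,.17])-.02*np.array([cos(y),sin(y),0]);chk(f"pour {y} {th}",lip-T.apply([.061,0,.017]),y,th,HAND)
E
```

```text
top plate ((0.4872877597808838, 0.26979437470436096), (0.1914876401424408, 0.19138933718204498), 89.08394622802734) 0.05427877866068431
top display [(np.float64(0.4), array([0.054, 0.059])), (np.float64(0.41), array([0.054, 0.059])), (np.float64(0.42), array([0.054, 0.059])), (np.float64(0.43), array([0.054, 0.06 ])), (np.float64(0.44), array([0.054, 0.059])), (np.float64(0.45), array([0.054, 0.058])), (np.float64(0.46), array([0.054, 0.059])), (np.float64(0.47), array([0.055, 0.059]))]
top funnel [0.54510076 0.03131324 0.06186262] 0.14859134410861213
top small funnel [ 0.68322391 -0.03424313  0.01501394] [0.77983393 0.05443286 0.05333075]
top cover top [ 0.62808107 -0.00324578  0.18740392] [-0.84221707  0.19328944  0.50329872] [ 0.61811287 -0.00615646  0.17246222]
side plate ((0.49009639024734497, 0.2673926055431366), (0.19726312160491943, 0.190524160861969), 89.15241241455078) 0.05233432163676105
side display [(np.float64(0.4), array([0.052, 0.056])), (np.float64(0.41), array([0.052, 0.055])), (np.float64(0.42), array([0.052, 0.055])), (np.float64(0.43), array([0.052, 0.056])), (np
[... 2098 characters left out ...]
our 0.3 0.3 1 [ 0.371 -0.025  0.283] [-0.28 -0.02 -0.58  0.97  0.03 -0.58]
pour 0.3 0.3 -1 [ 0.371 -0.025  0.283] [-0.28 -0.02 -0.58  0.97  0.03  2.56]
pour 0.3 1.1 1 [0.495 0.013 0.363] None
pour 0.3 1.1 -1 [0.495 0.013 0.363] None
pour 0.3 1.4 1 [0.551 0.03  0.364] None
pour 0.3 1.4 -1 [0.551 0.03  0.364] None
pour 0.6 0.3 1 [ 0.394 -0.074  0.283] [-0.39  0.05 -0.51  0.98  0.04 -0.99]
pour 0.6 0.3 -1 [ 0.394 -0.074  0.283] [-0.39  0.05 -0.51  0.98  0.04  2.15]
pour 0.6 1.1 1 [ 0.501 -0.001  0.363] [ 0.04  0.71  0.44  1.97 -0.37 -0.43]
pour 0.6 1.1 -1 [ 0.501 -0.001  0.363] [ 0.04  0.71  0.44  1.97 -0.37  2.71]
pour 0.6 1.4 1 [0.55  0.032 0.364] None
pour 0.6 1.4 -1 [0.55  0.032 0.364] None
```

Run:
```python
from h import *
def HA(a,up=.007): 
    return (np.array([-.105,0,.022])+up*np.array([-sin(a),0,cos(a)]),lambda f:toolrot([sin(a),0,-cos(a)],[0,f,0]))
C=np.array([.544,.029])
for ad in(35,45,55):
  a=radians(ad)
  for y in(-.8,-.4,-.2,0,.3,.6): 
    r=[]
    for th in(0,.3,.7,1.0,1.2,1.4):
        T=RT(y,th);lip=np.array([*C,.168])-.02*np.array([cos(y),sin(y),0]);p,q=tcp(lip-T.apply([.061,0,.017]),y,th,HA(a),1)
        j=inverse_kinematics(p,q);r.append('-' if j is None else str(np.round(j[3:],1)))
    s=inverse_kinematics(*tcp([.495,.268,.055],y,0,HA(a),1)) 
    s2=inverse_kinematics(*tcp([.495,.268,.055],y,0,HA(a),1,.07)) 
    print(ad,y,r,'SCALE',s is not None and np.round(s,2),s2 is not None)
```

```text
35 -0.8 ['[ 0.6 -0.6  1.4]', '[ 0.9 -0.3  1.2]', '[1.2 0.1 0.9]', '[1.6 0.2 0.7]', '[1.8 0.3 0.5]', '-'] SCALE [ 0.88  0.58 -0.34  0.72 -0.61  1.7 ] True
35 -0.4 ['[ 0.2 -0.4  0.7]', '[ 0.7 -0.2  0.6]', '[1.3 0.  0.4]', '[1.7 0.1 0.3]', '[1.9 0.1 0.2]', '-'] SCALE [ 0.85  0.38 -0.74  0.24 -0.58  1.19] True
35 -0.2 ['[ 0.1 -0.2  0.3]', '[ 0.7 -0.1  0.2]', '[1.3 0.  0.2]', '[1.7 0.  0.1]', '[2.  0.1 0.1]', '-'] SCALE [ 0.79  0.3  -0.92 -0.01 -0.5   0.9 ] True
35 0 ['[ 0.2  0.1 -0.2]', '[ 0.7  0.  -0.2]', '[ 1.3 -0.  -0.1]', '[ 1.7 -0.  -0.1]', '[ 2.  -0.  -0.1]', '-'] SCALE [ 0.69  0.23 -1.07 -0.23 -0.37  0.59] True
35 0.3 ['[ 0.4  0.5 -0.9]', '[ 0.8  0.2 -0.7]', '[ 1.2 -0.  -0.5]', '[ 1.6 -0.1 -0.3]', '[ 1.9 -0.2 -0.3]', '-'] SCALE [ 0.43  0.17 -1.23 -0.43 -0.08  0.11] True
35 0.6 ['[ 0.6  0.6 -1.5]', '[ 0.8  0.3 -1.2]', '[ 1.2 -0.1 -0.8]', '[ 1.6 -0.2 -0.6]', '[ 1.9 -0.3 -0.5]', '-'] SCALE [ 0.13  0.15 -1.23 -0.37  0.26 -0.39] True
45 -0.8 ['[ 0.6 -0.8  1.5]', '[ 0.8 -0.5  1.3]', '[ 1.1 -0.1  1. ]', '[1.4 0.1 0.8]', '[1.7 0.3 0.6]', '[1.9 0.3 0.5]'] SCALE [ 0.95  0.67 -0.29  0.79 -0.
[... 933 characters left out ...]
 '[ 0.3 -0.5  0.7]', '[ 0.9 -0.1  0.5]', '[1.3 0.  0.4]', '[1.6 0.1 0.3]', '[1.8 0.1 0.2]'] SCALE [ 1.03  0.54 -0.8   0.03 -0.95  1.32] True
55 -0.2 ['-', '[ 0.3 -0.2  0.3]', '[ 0.9 -0.1  0.2]', '[1.3 0.  0.1]', '[1.6 0.  0.1]', '[1.9 0.  0.1]'] SCALE [ 0.98  0.5  -1.07 -0.5  -0.86  0.94] True
55 0 ['-', '[ 0.3  0.2 -0.2]', '[ 0.9  0.  -0.1]', '[ 1.3 -0.  -0.1]', '[ 1.6 -0.  -0.1]', '[ 1.9 -0.  -0.1]'] SCALE False False
55 0.3 ['-', '[ 0.5  0.6 -0.9]', '[ 0.9  0.2 -0.6]', '[ 1.3 -0.  -0.5]', '[ 1.6 -0.1 -0.4]', '[ 1.8 -0.1 -0.3]'] SCALE False False
55 0.6 ['[ 0.7  0.9 -1.9]', '[ 0.8  0.7 -1.5]', '[ 1.   0.2 -1. ]', '[ 1.3 -0.  -0.8]', '[ 1.5 -0.2 -0.7]', '[ 1.8 -0.2 -0.5]'] SCALE False False
```

```bash
cat >> h.py <<'E'
a45=radians(45)
HAND=(np.array([-.105,0,.022])+.007*np.array([-sin(a45),0,cos(a45)]),lambda f:toolrot([sin(a45),0,-cos(a45)],[0,f,0]))
TRAY0=[.5038,-.261,.006];TY=.242
SC=[.494,.268,.055];SY=-.8
def st(l=""):
    o=get_obs();print(l,round(o["time"],2),"p",np.round(o["ee_pos"],3),"F",np.round(o["force"],1),"open",round(o["opening"],4),"grip",round(o["grip_force"],1))
def shot(n,name):
    s=snapshot(n);cv2.imwrite(f"pics/{name}.png",s["frame"]);return s
E
python3 - <<'E'
from h import *
p,q=tcp(TRAY0,TY,0,BAIL,1)
gripper_to(.05,80)
move_ptp(p+[0,0,.2],q);st("above")
movel(p,.25);st("at")
gripper_to(0,80);st("grip")
movel(p+[0,0,.03],.1);st("lift")
shot("side","lift")
E
```

```text
above 3.52 p [ 0.481 -0.266  0.338] F [0.4 0.5 0.2] open 0.0497 grip 0.0
at 4.47 p [ 0.481 -0.267  0.139] F [-0.   0.2  0.5] open 0.0502 grip 0.0
grip 4.9 p [ 0.481 -0.267  0.139] F [2.  1.4 6.1] open 0.0125 grip 78.4
lift 5.35 p [ 0.48  -0.267  0.168] F [-0.1  0.3 -3. ] open 0.0123 grip 78.0
```

View pics/lift.png

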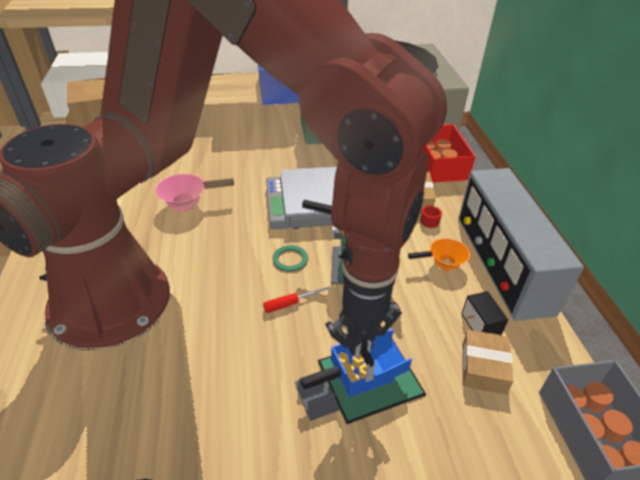

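The tray is held level by its bar at (360,345), with the nuts inside. Next I move it to the scale.

Run:
```python
from h import *
p0,q0=tcp(TRAY0,TY,0,BAIL,1)
movel(p0+[0,0,.215],.25)
p,q=tcp(SC,SY,0,BAIL,1)
move_ptp(p+[0,0,.166],q);st("over scale")
movel(p+[0,0,.006],.2);f0=get_obs()["force"][2];st()
for dz in(.004,.0025,.001,-.0005,-.002):
    movel(p+[0,0,dz],.05);f=get_obs()["force"][2]
    if f-f0>1.5: break
st("down %g"%dz)
gripper_to(.05);dwell(.3);st("open")
movel(get_obs()["ee_pos"]+[0,0,.14],.3)
s=shot("top","scale1");cv2.imwrite("pics/scale1.png",cv2.resize(s["frame"][130:330,100:420],None,fx=2.4,fy=2.4))
import pickle;pickle.dump(s,open("top1.pkl","wb"));st()
```

```text
over scale 8.28 p [0.478 0.285 0.353] F [-0.7 -0.9 -2.8] open 0.0126 grip 78.1
 9.23 p [0.478 0.285 0.194] F [ 1.1 -0.2 -2.3] open 0.0124 grip 78.1
down 0.001 9.98 p [0.478 0.285 0.188] F [ 0.7 -0.5 -0.8] open 0.0123 grip 78.3
open 10.73 p [0.477 0.285 0.188] F [-0.2  0.1  0.8] open 0.05 grip 0.0
 11.4 p [0.477 0.285 0.327] F [-0.6 -0.1 -0.4] open 0.05 grip 0.0
```

View pics/scale1.png

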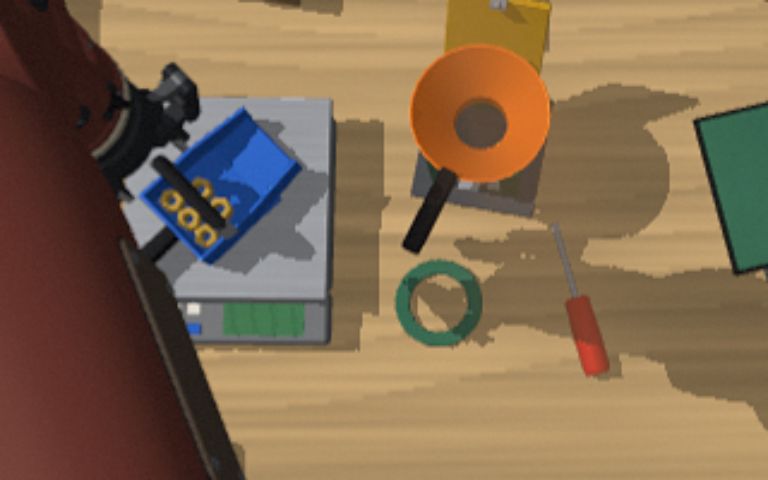

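The tray is on the plate with five nuts at (195,210) in the crop, released. Next I regrip it by the rear handle and take it over the funnel.

```bash
cat >> h.py <<'E'
C=np.array([.544,.0295])
def pour(th,lz,back=.02):
    T=RT(SY,th);lip=np.array([*C,lz])-back*np.array([cos(SY),sin(SY),0])
    return tcp(lip-T.apply([.061,0,.017]),SY,th,HAND,1)
E
python3 - <<'E'
from h import *
import pickle
s=pickle.load(open("top1.pkl","rb"));P=cloud(s);X,Y,Z=P[...,0],P[...,1],P[...,2]
V=s["frame"].max(-1)
m=(V<70)&(Z>.128)&(Z<.148)&(abs(X-.477)<.06)&(abs(Y-.285)<.06)
print(m.sum(),cv2.minAreaRect(P[m][:,:2].astype(np.float32)),"expected",tcp(SC,SY,0,BAIL,1)[0])
o=[SC[0],SC[1],.056]
for th,l in((0,.2),(.35,.178),(1.4,.172)): print(inverse_kinematics(*pour(th,l)) is not None)
gripper_to(.06,120)
p,q=tcp(o,SY,0,HAND,1,.10);move_ptp(p,q);st("pre")
p,q=tcp(o,SY,0,HAND,1);movel(p,.15);st("at")
gripper_to(0,120);st("grip")
movel(p+[0,0,.03],.1);st("lift")
s=shot("side","lift2");cv2.imwrite("pics/lift2.png",s["frame"][130:330,200:460].repeat(2,0).repeat(2,1))
E
```

```text
247 ((0.47565439343452454, 0.28549978137016296), (0.08567343652248383, 0.01319759339094162), 44.790061950683594) expected [0.47727904 0.28521655 0.187     ]
True
True
True
pre 12.57 p [0.342 0.425 0.192] F [-0.4  0.1  0.3] open 0.06 grip 0.0
at 13.38 p [0.392 0.374 0.122] F [-0.3  0.7  0.1] open 0.0597 grip 0.0
grip 13.87 p [0.391 0.375 0.122] F [-3.   2.2  5.4] open 0.0136 grip 117.2
lift 14.32 p [0.391 0.374 0.151] F [ 0.1  0.1 -2.5] open 0.0134 grip 117.8
```

View pics/lift2.png

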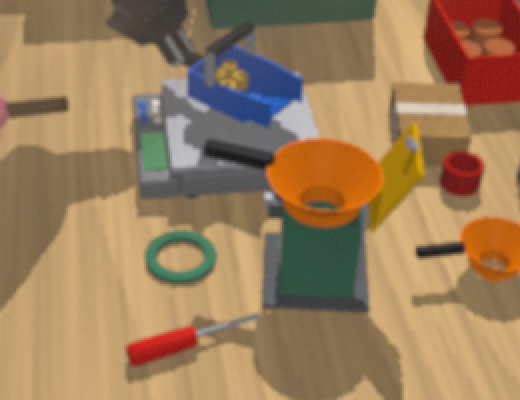

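The tray is held by the rear handle at (185,50), roughly level, with the nuts at the back at (232,75). Now I pour.

Run:
```python
from h import *
import pickle
p,q=get_obs()["ee_pos"],0
movel(get_obs()["ee_pos"]+[0,0,.1],.25)
p,q=pour(0,.205);movel(p,.25,q)
p,q=pour(.35,.18);movel(p,.1,q);st("35")
for th in(.5,.6,.7,.8,.9,1.0,1.1):
    p,q=pour(th,.174);movel(p,.06,q);dwell(.15)
dwell(.3);st("1.1")
s=shot("side","pour1");pickle.dump(s,open("pour1.pkl","wb"));cv2.imwrite("pics/pour1.png",s["frame"][90:330,220:500].repeat(2,0).repeat(2,1))
```

```text
35 16.47 p [0.405 0.173 0.296] F [-1.2  0.5 -3.6] open 0.0136 grip 117.8
1.1 21.48 p [0.494 0.081 0.382] F [-0.2 -0.3 -1.7] open 0.0139 grip 117.9
```

View pics/pour1.png

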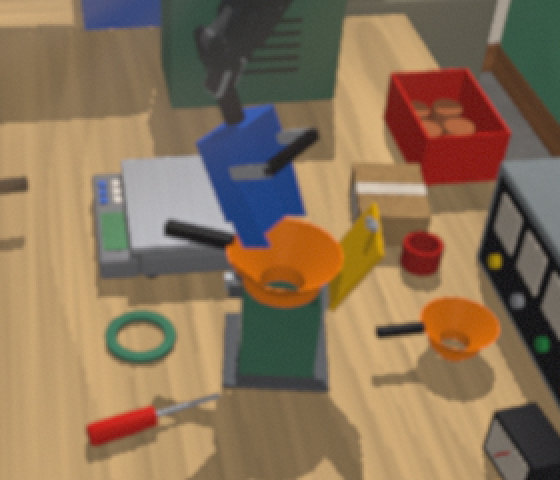

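The tray is empty and its weight has dropped by the five nuts. The funnel is still seated at (285,260). I return the tray and check the canister from the top.

Run:
```python
from h import *
import pickle
p,q=pour(.6,.21);movel(p,.25,q)
o=np.array([SC[0],SC[1],.056])
p,q=tcp(o,SY,0,HAND,1)
movel(p+[0,0,.13],.25,q)
s=shot("top","chk");pickle.dump(s,open("chk.pkl","wb"))
cv2.imwrite("pics/chk.png",cv2.resize(s["frame"][110:290,130:370],None,fx=3,fy=3,interpolation=cv2.INTER_CUBIC))
movel(p+[0,0,.006],.2);f0=get_obs()["force"][2];st()
for dz in(.004,.0025,.001,-.0005,-.002):
    movel(p+[0,0,dz],.05);f=get_obs()["force"][2]
    if f-f0>1.2: break
st("down %g"%dz)
```

```text
24.17 p [0.391 0.374 0.128] F [-0.1 -0.4 -0.7] open 0.0139 grip 118.0
down -0.0005 25.17 p [0.391 0.374 0.121] F [-2.1  0.2  6.2] open 0.0138 grip 119.1
```

View pics/chk.png

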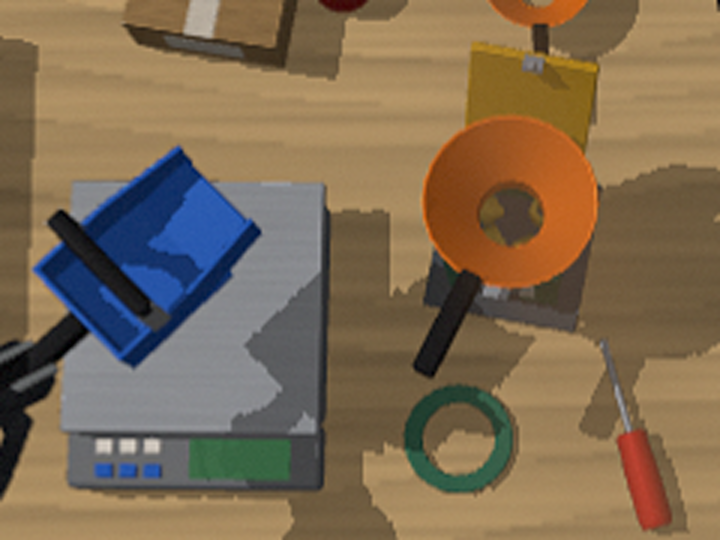

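The funnel mouth at (510,215) shows nuts down in the canister, the tray is empty and the bench is clear. Next I release the tray and take the funnel.

Run:
```python
from h import *
import pickle
gripper_to(.06,100);dwell(.15)
e=get_obs();p=e["ee_pos"]-rot(e["eef_rot"]).apply([0,0,.1]);movel(p,.25);st("clear")
s=pickle.load(open("chk.pkl","rb"));P=cloud(s);X,Y,Z=P[...,0],P[...,1],P[...,2];V=s["frame"].max(-1)
m=(V<70)&(Z>.125)&(Z<.175)&(np.hypot(X-.457,Y-.074)<.06)
r=cv2.minAreaRect(P[m][:,:2].astype(np.float32));print(m.sum(),r,np.median(Z[m]))
c=np.array(r[0]);b=cv2.boxPoints(r);k=max((b[1]-b[0],b[2]-b[1]),key=np.linalg.norm);k=k/np.linalg.norm(k);k=k*np.sign(k[0]) # funnel +x
fy=atan2(k[1],k[0]);fo=c+.096*k;print("funnel",fo,fy)
np.save("fun.npy",[*fo,fy])
best=None
for f in(1,-1):
    p,q=tcp([*fo,.09],fy,0,FUN,f);j=inverse_kinematics(p,q);j2=inverse_kinematics(*tcp([.504,-.262,.006],fy,0,FUN,f));print(f,j,j2)
    if j is not None and (best is None or abs(j[5]-e["joints"][5])<best[0]): best=(abs(j[5]-e["joints"][5]),f,p,q)
_,f,p,q=best
move_ptp(p+[0,0,.08],q);st("above");movel(p,.2);st("at");gripper_to(0,100);st("grip")
movel(p+[0,0,.07],.12);st("lift")
s=shot("side","fl");cv2.imwrite("pics/fl.png",s["frame"][90:330,200:480].repeat(2,0).repeat(2,1))
np.save("ff.npy",f)
```

```text
clear 26.38 p [0.342 0.425 0.191] F [ 0.1 -0.6 -1. ] open 0.06 grip 0.0
305 ((0.456189900636673, 0.0756969153881073), (0.016984848305583, 0.07679637521505356), 62.79935836791992) 0.1549671485355315
funnel [0.54157339 0.03181457] -0.47474062718807486
1 [ 0.0153992   0.25065006 -0.49924841  0.82089787  0.          0.49013983] [-0.63854758  0.37858801 -0.58621527  0.60599305  0.         -0.16380695]
-1 [ 0.0153992   0.25065006 -0.49924841  0.82089787  0.         -2.65145283] [-0.63854758  0.37858801 -0.58621527  0.60599305  0.          2.9777857 ]
above 27.72 p [0.448 0.08  0.281] F [-0.9 -0.2 -1. ] open 0.0598 grip 0.0
at 28.27 p [0.448 0.08  0.202] F [ 0.7 -0.5 -0.4] open 0.0599 grip 0.0
grip 28.74 p [0.449 0.08  0.203] F [-1.   2.6  5.6] open 0.0143 grip 97.6
lift 29.48 p [0.448 0.08  0.271] F [-0.1 -0.4 -1.5] open 0.0141 grip 97.5
```

View pics/fl.png

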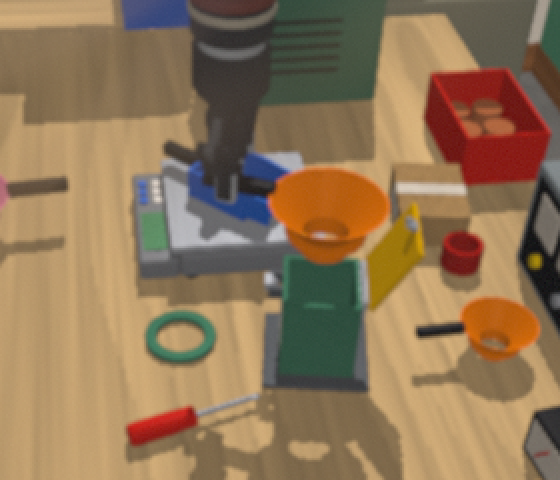

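The funnel is lifted clear and level at (328,215). Next it goes to the dock pad.

```bash
python3 - <<'E'
from h import *
import pickle
fy=np.load("fun.npy")[2];f=int(np.load("ff.npy"))
p,q=tcp([.504,-.262,.006],fy,0,FUN,f)
movel(p+[0,0,.154],.25);movel(p+[0,0,.006],.2);f0=get_obs()["force"][2];st()
for dz in(.0045,.003,.0015,0,-.0015,-.003):
    movel(p+[0,0,dz],.05);ff=get_obs()["force"][2]
    if ff-f0>1.2: break
st("down %g"%dz)
gripper_to(.05);dwell(.15);movel(get_obs()["ee_pos"]+[0,0,.2],.35);st("free")
gripper_to(0,60)
# park clear of the view and behind the cover, then look
T=.2
k=np.array([cos(T),-sin(T)]);h=np.array([*(C+.047*k),.110]);np.save("hinge.npy",h)
s=shot("top","d");pickle.dump(s,open("d.pkl","wb"));a=s["frame"][80:270,250:490];s=shot("side","d2");pickle.dump(s,open("d2.pkl","wb"))
b=s["frame"][170:430,270:530]
cv2.imwrite("pics/d.png",np.hstack([cv2.resize(a,(500,396)),cv2.resize(b,(300,300))[:,:] if 0 else cv2.resize(b,(300,396))]))
E
sed -e 's/"top","side"/"d","d2"/; s/n+"0.pkl"/n+".pkl"/' m2.py > m3.py; python3 m3.py | grep -E "cover|small"
```

```text
31.75 p [ 0.411 -0.214  0.125] F [ 0.7 -0.  -1.5] open 0.0142 grip 97.5
down 0.003 32.25 p [ 0.411 -0.214  0.121] F [ 0.1  0.2 -0.3] open 0.0141 grip 97.5
free 33.56 p [ 0.411 -0.214  0.321] F [ 1.   0.5 -0. ] open 0.05 grip 0.0Traceback (most recent call last):
  File "m3.py", line 16, in <module>
    f=least_squares(lambda q:np.hypot(e[:,0]-q[0],e[:,1]-q[1])-q[2],[.545,.03,.06],loss='soft_l1',f_scale=.001);print(n,"funnel",f.x,np.median(e[:,2]))
    return func(*args, **kwargs)
    vector_fun = VectorFunction(
        fun_wrapped,
    ...<6 lines>...
        workers=workers
    )
    self._update_fun()
    ~~~~~~~~~~~~~~~~^^
    self.f = self.fun_wrapped(xp_copy(self.x))
             ~~~~~~~~~~~~~~~~^^^^^^^^^^^^^^^^^
    return np.atleast_1d(self.fun(x))
                         ~~~~~~~~^^^
    return self.f(x, *self.args, **self.kwargs)
           ~~~~~~^^^^^^^^^^^^^^^^^^^^^^^^^^^^^^
  File "m3.py", line 16, in <lambda>
    f=least_squares(lambda q:np.hypot(e[:,0]-q[0],e[:,1]-q[1])-q[2],[.545,.03,.06],loss='soft_l1',f_scale=.001);print(n,"funnel",f.x,np.median(e[:,2]))
                                      ~^^^^^
IndexError: too many indices for array: array is 1-dimensional, but 2 were indexed
```

View pics/d.png

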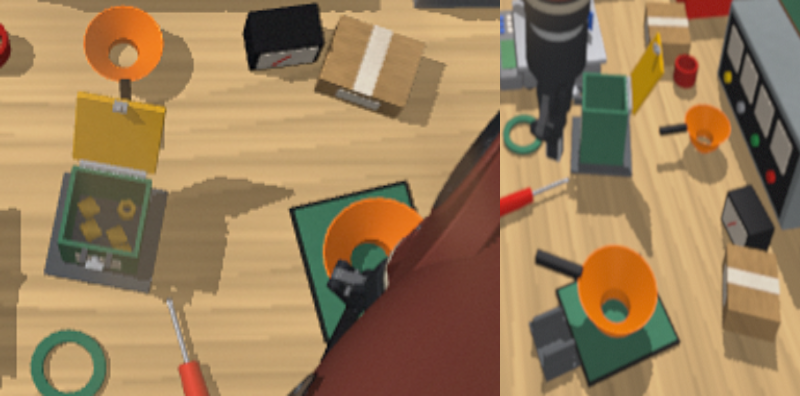

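The funnel stands on the pad, at (372,240) on the left and (615,290) on the right. Nuts are visible in the open canister at (105,220). The cover leans back at (118,130). Next I measure the cover and canister.

Run:
```python
from h import *
import pickle
h=np.load("hinge.npy");print("hinge guess",h)
for n in("d","d2"):
    s=pickle.load(open(n+".pkl","rb"));P=cloud(s);hsv=cv2.cvtColor(s["frame"],cv2.COLOR_BGR2HSV);H,S,V=[hsv[...,i].astype(int) for i in range(3)];X,Y,Z=P[...,0],P[...,1],P[...,2]
    g=(X>.56)&(X<.67)&(Y>-.06)&(Y<.1)&(Z>.1)&(H>20)&(H<32)&(S>120);p=P[g];c=p.mean(0)
    nrm=np.linalg.svd(p-c)[2][2];print(n,g.sum(),"c",c,"n",nrm,"zrange",np.percentile(p[:,2],[1,99]),"xr",np.percentile(p[:,0],[1,99]),"yaw",atan2(nrm[1]*np.sign(nrm[0]),abs(nrm[0])),"ang",pi/2+atan2(abs(nrm[2]),hypot(nrm[0],nrm[1])))
    g=(X>.46)&(X<.62)&(Y>-.05)&(Y<.11)&(Z>.102)&(Z<.116)&(H>40)&(H<90);print("rim",g.sum(),cv2.minAreaRect(P[g][:,:2].astype(np.float32)) if g.sum()>5 else 0)
```

```text
hinge guess [0.59006313 0.02016254 0.11      ]
d 286 c [6.15516045e-01 8.35882297e-05 1.66380051e-01] n [-0.84864346  0.1762043   0.49875477] zrange [0.1151149 0.1918943] xr [0.58626404 0.64081814] yaw -0.20472174102061386 ang 2.092957826791945
rim 365 ((0.5332505702972412, 0.03349313884973526), (0.08397479355335236, 0.10434692353010178), 78.9416275024414)
d2 685 c [0.61287141 0.00931499 0.15225464] n [-0.85827822  0.16760296  0.48504407] zrange [0.11436328 0.18843882] xr [0.58824345 0.64044952] yaw -0.19285119490697541 ang 2.0772098878713843
rim 391 ((0.5434679388999939, 0.029642678797245026), (0.08792010694742203, 0.09004993736743927), 78.67716217041016)
```

```bash
cat > cov.py <<'E'
from h import *
yw=-.197;k=np.array([cos(yw),sin(yw),0]);H0=np.array([.589,.0195,.110])
q=min((q4(toolrot([0,0,-1],[-f*sin(yw),f*cos(yw),0])) for f in(1,-1)),key=lambda q:abs(inverse_kinematics(H0+[0,0,.25],q)[5]-get_obs()["joints"][5]))
def tip(u,z): return H0*[1,1,0]-u*k+np.array([0,0,z+.073])
E
python3 - <<'E'
from cov import *
move_ptp(tip(-.08,.28),q);st("behind")
movel(tip(-.08,.165),.2)
movel(tip(-.03,.165),.12);st("push")
t=.006
for th in(1.6,1.4,1.2,1.0,.8,.6,.4,.25):
    r=.073;u=r*cos(th)-t*sin(th)-.011;z=.110+r*sin(th)+t*cos(th)
    movel(tip(u,min(z,.185)),.12);st(f"th{th}")
    if np.linalg.norm(get_obs()["force"])>30: print("stop");break
s=shot("side","c1");cv2.imwrite("pics/c1.png",s["frame"][130:330,240:480].repeat(2,0).repeat(2,1))
E
```

```text
behind 35.47 p [0.667 0.003 0.353] F [0.8 0.8 0.1] open -0.0002 grip 0.0
push 36.76 p [0.619 0.013 0.239] F [0.7 0.5 0.2] open 0.0001 grip 0.0
th1.6 37.08 p [0.608 0.016 0.257] F [-0.5  0.3  0.2] open 0.0001 grip 0.0
th1.4 37.36 p [0.593 0.019 0.256] F [ 1.4 -0.5 -0.5] open -0.0004 grip 0.0
th1.2 37.63 p [0.58  0.021 0.253] F [ 0.3 -0.4  0.3] open 0.0001 grip 0.0
th1.0 37.91 p [0.566 0.024 0.248] F [ 0.3  0.2 -0. ] open -0.0001 grip 0.0
th0.8 38.18 p [0.554 0.026 0.24 ] F [ 0.5 -0.  -0.7] open -0.0 grip 0.0
th0.6 38.46 p [0.544 0.028 0.229] F [-0.2 -0.5  0.8] open 0.0002 grip 0.0
th0.4 38.73 p [0.536 0.03  0.217] F [ 0.9 -0.1 -0.7] open 0.0 grip 0.0
th0.25 38.98 p [0.532 0.031 0.207] F [-0.3  0.2  0.5] open 0.0002 grip 0.0
```

View pics/c1.png

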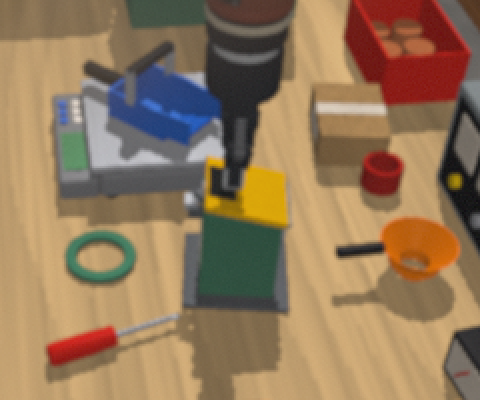

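The cover is swung over and nearly down at (245,190), with the fingers on its black pad at (230,183). Now I press it.

Run:
```python
from cov import *
movel(tip(.073,.140),.1);f0=get_obs()["force"][2]
for z in np.arange(.132,.1129,-.0015):
    movel(tip(.073,z),.05);o=get_obs();f=o["force"][2]-f0
    print(round(z,4),round(o["ee_pos"][2]-.073,4),round(f,1))
    if f>35: break
movel(tip(.073,.30),.3);st("up")
import pickle
s=shot("side","c2");P=cloud(s);hsv=cv2.cvtColor(s["frame"],cv2.COLOR_BGR2HSV);X,Y,Z=P[...,0],P[...,1],P[...,2]
g=(X>.48)&(X<.62)&(Y>-.05)&(Y<.11)&(Z>.1)&(Z<.16)&(hsv[...,0]>20)&(hsv[...,0]<32)&(hsv[...,1]>120)
p=P[g];n=np.linalg.svd(p-p.mean(0),full_matrices=False)[2][2];print(g.sum(),"cover tilt",acos(abs(n[2])),n,np.percentile(p[:,2],[5,50,95]))
cv2.imwrite("pics/c2.png",s["frame"][100:440,220:500].repeat(2,0)[:600].repeat(2,1) if 0 else cv2.resize(s["frame"][130:430,230:480],(500,600)))
```

```text
0.132 0.1314 -0.3
0.1305 0.1304 -0.5
0.129 0.1289 -0.0
0.1275 0.1278 5.2
0.126 0.1262 3.3
0.1245 0.1243 -0.4
0.123 0.1228 -0.1
0.1215 0.1214 -1.1
0.12 0.1199 -0.8
0.1185 0.1184 -0.4
0.117 0.1179 13.2
0.1155 0.1177 28.5
0.114 0.1174 43.8
up 43.42 p [0.517 0.034 0.372] F [-0.1  0.3 -0.7] open 0.0001 grip 0.0
974 cover tilt 0.01353848331340803 [-0.00353385 -0.01306871  0.99990836] [0.11285834 0.11588103 0.11828868]
```

View pics/c2.png

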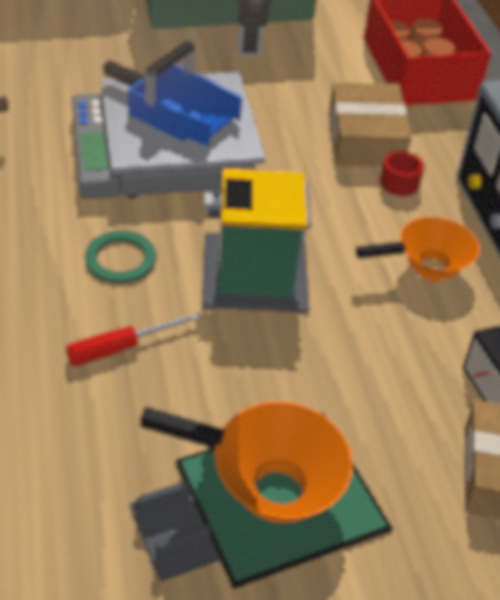

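The cover is flat and latched at (263,198). The tray stands on the scale at (185,105), and the funnel is upright on the pad at (285,460). Handing in.

```bash
python3 -c "
from h import *
dwell(.2);print(job_done());st()"
```

```text
the job is handed in; nothing more can be done
None
the job is handed in; nothing more can be done
```

I handed the job in at about 44 s of the 72 s: nuts poured into the canister, empty tray back on the scale, funnel on the green pad and cover snapped shut; I could see only four of the five nuts in the canister, but none in the tray, in the funnel or on the bench, and the hand-in gave no verdict.

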